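# Prop the parts bin's spring flap open and fetch a lock cylinder

## Robot

A 7-joint arm with a two-finger parallel gripper is mounted at the origin on a cart in front of the work surface, level with it; the furniture and walls round the work are solid. World frame = base frame: x ahead of the robot, y to its left, z up, the work surface at z = 0. Lengths are in mm, angles in rad, forces in N, time in s.
With the tool pointing down it reaches from about 350 to 775 mm from the base axis. Payload 3.1 kg.
Tool frame: the origin (TCP) lies on the mounting face of the last link; the fingertips stand manip.tips_ahead ahead of it and the grasp point (between the pads) lies 155 mm ahead of it (manip.tips_ahead is the distance from the TCP to the fingertips, in mm); z points along the fingers, y is the line along which they close (so a half turn about z gives the same grasp; the last joint's range is limited). The gripper opens to 85 mm and grips with 20 to 120 N. Pads are 22 mm wide; open, the fingers measure 114 mm over their backs; the gripper's body (76 mm by 85 mm) begins 54 mm behind the grasp point. The pads swing forward as they close: fully open they stand 13 mm farther back than shut.
Start: joints at [-1.297, 0.311, 0.014, 1.512, -0.004, 1.319, -0.027], TCP at [170.786, 522.824, 404.704] pointing down, gripper open.
Joint ranges: [-2.7, 2.7], [-0.3, 1.91], [-1.27, 1.3], [0.12, 2.57], [-1.44, 4.58], [0.2, 2.03], [-3.05, 3.05]. Speed limits (rad/s): [2.79, 2.79, 3.14, 3.14, 3.14, 3.14, 3.14].

## Interface

Orientations are given as a 3x3 rotation matrix whose columns are the frame's x, y, z axes.
In Python, from rig import manip gives the robot as it stands. The module is installed in compiled form; this text tells all that it offers.
- The arm moves only by the tool arm_command, never from a script. Its argument "increments" is one flat list of numbers, 5 for each row, row after row: the opening, from -1 (shut) to 1 (fully open), so that 0 is half open, then the shift along the tool's x, y, z in mm, then the turn about the tool's z in rad. A call has 1 to 20 rows; each row shifts and turns the commanded pose from where the row before left it, along the tool's axes as they then stand; what a row does not reach is not made up. A row lasts 1/8 s, in which the tool goes at most 62.5 mm and 10.7 degrees, less where a joint would pass 70% of its speed; a pose out of reach is approached as far as the arm can. A call with a gripper value outside its range is refused whole. The fingers move at their own pace and stop on an object; "newtons" is the grip in N (left out, the last holds). Time passes only in rows, so rows that do not move let the fingers close. It gives the time, the measured TCP pose, the force, the opening and the grip force at its end, in the units of the state.
- manip.state(): the state, without advancing time (a new reading comes with each control period).
- manip.snapshot(name): name is "side" or "top" or "wrist"; returns the picture (420x560x3 uint8, blue, green, red); there is no depth.
- manip.camera_model(name): a dict with "fx", "fy", "cx", "cy" (pixels), "dist_coeffs" ([k1, k2, p1, p2, k3] as OpenCV has them; the pictures are not rectified), "cam_to_world" (4x4, takes a point from camera to world coordinates); the wrist camera has in their place "hand_eye" (4x4, takes a point from camera to tool coordinates, whose origin is the TCP and whose axes are the flange's). Camera axes: x right, y down, z forward; pixel columns grow to the right and rows downward; lengths in mm; the calibration is good to about 2 mm. A picture is of the moment at which its call begins: read the wrist's pose just before it. camera_model takes no time and is no camera call.
- manip.sign_off(): hands the job in; it is judged then, once.
Trained networks look in the newest picture that a camera, given by its name, has taken for a name from the list of things; names that differ only in an ending like _2 or _b are one class to them, and where a whole thing is asked for, a point or a joint stands for the part that bears it (a point fixed in the world has none). Each returns a list of dicts, best first, with "confidence" (0 to 1); they miss things now and then, are a little off and sometimes report something else, mostly with a low value. They report only what shows in the picture. A call takes as long as a camera call.
- manip.silhouettes(camera, thing): "pixels" (420x560 bool, what is visible of it) and "position" ([column, row] in pixels, amid what is visible of it).
- manip.landmark_of(camera, thing): "position" ([column, row] in pixels: a listed point, or the origin of a listed thing).
The state is a dict: "clock": time; "qpos": joint angles; "qvel": joint speeds; "joint_efforts": joint torques, N m; "eef_pos": TCP position; "eef_rot": TCP orientation; "force": force on the tool from outside, world axes, zero at the start; "ft_torque": the same for the moment, N m; "grip_width": opening from 0.0 (shut) to 1.0 (fully open); "gripper_force": force on a finger pad.
Only numpy, scipy, OpenCV 4.12 (cv2) and the standard library are available. Lean on these libraries where they do the work, as an engineer would, in place of code of your own. Each camera call takes 0.05 s, during which the arm holds its last target. There are 200 camera calls.

## Task

With the wooden block, push the grey bin's spring flap down into the bin and leave the block lying flat in the gap between the two locks, lengthwise from front wall to flap, so that it alone props the flap wide open. Then take the brass lock cylinder out and lay it, without dropping it, on the dark mat in the wooden frame. Leave the flap propped, the padlock where it lies in the bin, and the loose things on the bench undisturbed.

Things in the scene. Friction and masses are not known exactly. Their poses are not given: they have to be found in the camera images.
- bin: Grey steel bin, screwed down. Origin: underside centre, on the bench. Its x runs from low front wall (robot's side) to high back wall, y along its length. Inner faces x = -62, +62, y = -130, +130 mm; walls 4 mm; floor top z = 4. Rims: front z = 64, ends 50, back 154; from x = 36 back the ends rise to 148 (hinge cheeks). One lock cylinder and one padlock lie on its floor about 70 mm either side of the middle (which side varies); middle free.
- flap (a joint): The bin's translucent flap with a rolled steel free edge 10 mm thick, 252 mm long, 122 from hinge to free edge. Rad: 0 = shut (slopes down to the front by 0.55, free edge 10 mm above and 12 behind the front rim); positive = swung down and back into the bin; 1.02 = hanging straight down at the back. A spring shuts it: 0.09 N m plus 0.05 per rad. With the block lengthwise against the front wall it stands at about 0.8.
- flap_hinge (a point): Middle of the flap's hinge axis, which runs along the bin's y axis at x = +54 mm, z = 138 mm in the bin's frame.
- flap_edge (a point): Middle of the flap's free edge (moves with the flap; 74 mm above the bench when shut, about 20 mm when propped).
- block_center (a point): Centre of the loose beech block, 45 x 85 x 32 mm along its own x, y, z, lying flat on the mat of the tray, about 90 g. This is the prop: laid flat with its 85 mm length along the bin's x axis, near end at the front wall, its far end holds the flap back. As only its far end pushes the flap (a few N), grip it firmly or it tilts in the fingers.
- cylinder_center (a point): Centre of the brass lock cylinder to fetch: a pear-shaped bar with a steel cam in its middle, lying on its side on the bin floor, 32 x 68 x 17 mm along its own x, y, z; its 68 mm length (y) runs roughly front to back in the bin. About 170 g.
- padlock_center (a point): Centre of the brass padlock lying flat in the bin, 63 x 42 x 19 mm along its own x, y, z (steel shackle at +x); it stays in the bin.
- tray: Sorting tray fixed on the bench left of the robot: dark mat in a light wooden frame, 288 x 168 mm along its own x, y. Origin: centre of its underside. The mat measures 252 x 132 mm, its upper side 7 mm above the bench; the frame is 18 mm wide and 15 mm high. The big grey machine between tray and bin is up to 350 mm high; pass in front of it.
- key: Bystander: loose brass mortice key, 84 x 31 x 11 mm, on the bench left of the bin, in front of the big grey machine. Origin: centre of its underside.
- follower: Bystander: loose brass rod, 100 mm long (its y), 13 mm thick, on the bench in front of the big grey machine. Origin: centre of its underside.
- tin: Bystander: loose round metal tin, 46 mm across, 32 mm high, on the bench behind the bin's right end. Origin: centre of its underside.

How it is judged:
By the outcome, as a careful person would: the job done as asked, in the order asked, and still so for the second after the job is handed in, with the robot touching nothing.
It also fails if it takes over 64 s, if anything falls off the work surface, if the arm or the gripper's body presses on something with over 40 N, if the wrist force passes 120 N, or if a joint passes its speed limit or range.

## Working session

There is one attempt and no reset: what is moved stays moved. The work goes in short steps, Python scripts to look and compute and a tool call to move; the robot and the scene stay as the last step left them, time stands still between calls to the robot, and variables do not carry over. Pictures are saved under pics/ and viewed, at most 11 in all, crops included, and the job is handed in when it is done.

Besides the shell and the picture viewer there is one more tool, called after "Emit:" as name(argument=value, ...), one argument or row to a line, values as JSON. arm_command: Moves the arm, as the interface text tells. Its arguments: {"type":"object","properties":{"increments":{"type":"array"},"newtons":{"type":"number"}},"required":["increments"]}

```bash
mkdir -p pics; cat > h.py <<'E'
import numpy as np, cv2
from rig import manip
def ray(cam,px,st=None):
    m=manip.camera_model(cam)
    K=np.array([[m['fx'],0,m['cx']],[0,m['fy'],m['cy']],[0,0,1.]])
    u=cv2.undistortPoints(np.array([[px]],float),K,np.array(m['dist_coeffs'],float))[0,0]
    if 'cam_to_world' in m: T=np.array(m['cam_to_world'])
    else:
        st=st or manip.state(); W=np.eye(4); W[:3,:3]=st['eef_rot']; W[:3,3]=st['eef_pos']; T=W@np.array(m['hand_eye'])
    return T[:3,3],T[:3,:3]@np.array([u[0],u[1],1.])
def atz(cam,px,z,st=None):
    o,d=ray(cam,px,st); return (o+d*(z-o[2])/d[2])
def proj(cam,P,st=None):
    m=manip.camera_model(cam)
    K=np.array([[m['fx'],0,m['cx']],[0,m['fy'],m['cy']],[0,0,1.]])
    if 'cam_to_world' in m: T=np.array(m['cam_to_world'])
    else:
        st=st or manip.state(); W=np.eye(4); W[:3,:3]=st['eef_rot']; W[:3,3]=st['eef_pos']; T=W@np.array(m['hand_eye'])
    Ti=np.linalg.inv(T)
    return cv2.projectPoints(np.array(P,float).reshape(-1,3),cv2.Rodrigues(Ti[:3,:3])[0],Ti[:3,3],K,np.array(m['dist_coeffs'],float))[0][:,0]
def tri(p1,p2):
    (a,u),(b,v)=ray('side',p1),ray('top',p2)
    u=u/np.linalg.norm(u);v=v/np.linalg.norm(v)
    s=np.linalg.lstsq(np.c_[u,-v],b-a,rcond=None)[0]
    P,Q=a+s[0]*u,b+s[1]*v
    return (P+Q)/2,np.linalg.norm(P-Q)
E
python3 - <<'E'
from h import *
np.set_printoptions(precision=1,suppress=True)
for c in('side','top'):
    cv2.imwrite(f'pics/{c}0.png',manip.snapshot(c))
    T=np.array(manip.camera_model(c)['cam_to_world']);print(c,T[:3,3],T[:3,2])
st=manip.state();print(st['eef_rot'],st['clock'],manip.tips_ahead,manip.camera_model('wrist')['hand_eye'])
zs=dict(flap_hinge=138,flap_edge=74,block_center=23,cylinder_center=12.5,padlock_center=13.5,bin=0,tray=0,key=0,follower=0,tin=0)
for n,z in zs.items():
    L={}
    for c in('side','top'):
        r=manip.landmark_of(c,n)
        if r: L[c]=r[0]['position'];print(n,c,np.array(L[c]),round(r[0]['confidence'],2),atz(c,L[c],z))
    if len(L)==2: print('   tri',*tri(L['side'],L['top']))
E
```

```text
side [  -85.  -1032.7   703.5] [ 0.4  0.8 -0.4]
top [-317.6   26.2 1639.7] [ 0.5  0.  -0.9]
[[-1.   0.3 -0. ]
 [ 0.3  1.  -0. ]
 [-0.  -0.  -1. ]] 0.1 173.4 [[ 0.  -0.9 -0.3 81. ]
 [ 1.   0.   0.  -0.5]
 [-0.  -0.3  0.9 30.9]
 [ 0.   0.   0.   1. ]]
flap_hinge side [361.7 258.6] 0.61 [ 509.3 -296.2  138. ]
flap_hinge top [388.9 206.3] 0.63 [ 520.4 -277.6  138. ]
   tri [ 525.  -279.4  125.7] 4.088988166917559
flap_edge side [318.9 289.6] 0.62 [ 420.5 -273.3   74. ]
flap_edge top [387.3 241.3] 0.91 [ 424.8 -278.4   74. ]
   tri [ 420.4 -277.    77.8] 4.810645707489799
block_center side [222.7 184.2] 0.77 [504.  463.9  23. ]
block_center top [172.1 220.1] 0.67 [502.7 450.   23. ]
   tri [498.3 448.1  30.4] 1.0859427224605087
cylinder_center side [315.3 296.1] 0.64 [ 448.8 -217.1   12.5]
cylinder_center top [364.4 241.2] 0.52 [ 451.6 -212.2   12.5]
   tri [ 452.5 -212.5    8.8] 1.4499061622084095
padlock_center side [348.4 326.5] 0.64 [ 452.3 -342.2   13.5]
padlock_center top [404.8 245.6] 0.42 [ 439.5 -349.1   13.5]
   tri [ 441.8 -349.3   19.5] 9.512955702694322
bin side [338.1 312. ] 0.68 [ 471.6 -276.9    0. ]
bin top [382.2 236.1] 0.91 [ 479.1 -276.2    0. ]
   tri [ 475.9 -275.3   -0.6] 6.32684137962704
tray top [179.2 215.9] 0.61 [531.8 433.1   0. ]
key side [242.6 249. ] 0.53 [398.9  74.3   0. ]
key top [281.9 253. ] 0.4 [403.3  66.6   0. ]
   tri [398.1  66.8   5.6] 5.102463991196639
follower side [222.1 228.4] 0.41 [395.6 210.6   0. ]
tin side [410.3 316.1] 0.84 [ 603.5 -361.6    0. ]
tin top [404.7 207.1] 0.6 [ 596.3 -361.9    0. ]
   tri [ 599.  -362.9    0.7] 5.7231123744043275
```

View pics/top0.png

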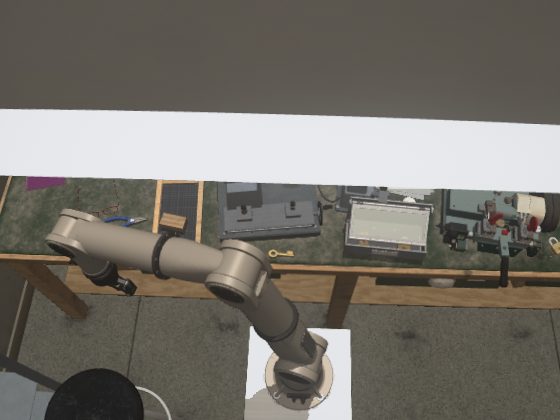

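View pics/side0.png

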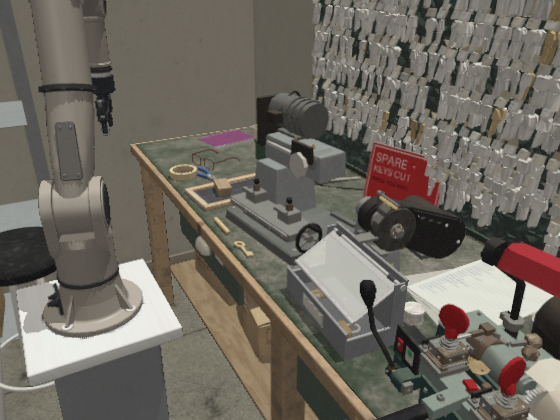

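The top view shows the tray at (180,213) with the block at (173,221), the bin at (388,232) with its flap shut, and the key at (282,253). The side view agrees, with the follower at (222,227). Next I'll plan a wrist view of the block.

```bash
cat >> h.py <<'E'
def plan(p,yaw=None):
    """mm shift in present tool axes; yaw = world angle of tool y; returns turn about tool z"""
    s=manip.state();R=np.array(s['eef_rot']);d=R.T@(np.array(p)-s['eef_pos'])
    a=np.arctan2(R[1,1],R[0,1]); t=None if yaw is None else -(yaw-a)
    print('clock %.2f shift'%s['clock'],d.round(1),'yaw now %.3f turn'%a,t,'pos',np.round(s['eef_pos'],1))
E
python3 - <<'E'
from h import *
np.set_printoptions(precision=1,suppress=True)
plan([500,450,320],0.1)
print(manip.state()['eef_rot'])
for p in[(222,243),(320,236),(222,232)]: print(atz('top',p,0),atz('top',p,60))
E
```

```text
clock 1.10 shift [-335.6   33.    84.7] yaw now 1.255 turn 1.1550883940711583 pos [170.8 522.8 404.7]
[[-1.   0.3  0. ]
 [ 0.3  1.   0. ]
 [-0.   0.  -1. ]]
[432.9 272.6   0. ] [405.5 263.6  60. ]
[471.8 -61.7   0. ] [442.9 -58.5  60. ]
[474.6 276.5   0. ] [445.6 267.3  60. ]
```

Emit:
arm_command(
  increments=[1,-56,5.5,14,0,1,-56,5.5,14,0,1,-56,5.5,14,0,1,-56,5.5,14,0,1,-56,5.5,14,0,1,-56,5.5,14,0,1,0,0,0,0.165,1,0,0,0,0.165,1,0,0,0,0.165,1,0,0,0,0.165,1,0,0,0,0.165,1,0,0,0,0.165,1,0,0,0,0.165,1,0,0,0,0],
)

```text
clock: 2.85
eef_pos: [500.3, 450.1, 320.5]
eef_rot: [[-0.102, 0.995, -0.0], [0.995, 0.102, -0.0], [-0.0, -0.0, -1.0]]
force: [-0.4, 0.7, -0.3]
grip_width: 0.999
gripper_force: 0.0
```

```bash
python3 - <<'E'
from h import *
np.set_printoptions(precision=2,suppress=True)
s=manip.state();im=manip.snapshot('wrist');cv2.imwrite('pics/w1.png',im)
print(s['eef_pos'],s['clock'],s['qpos'],manip.tips_ahead)
for n,z in(('block_center',23),('tray',0)):
    for r in manip.landmark_of('wrist',n)[:1]: print(n,r['position'],r['confidence'],atz('wrist',r['position'],z,s))
r=manip.silhouettes('wrist','block_center')
if r:
    m=r[0]['pixels'].astype(np.uint8);c=max(cv2.findContours(m,0,2)[0],key=cv2.contourArea)
    P=np.array([atz('wrist',q[0],39,s)[:2] for q in c],np.float32)
    print(r[0]['confidence'],cv2.minAreaRect(P))
E
```

```text
[500.26 450.09 320.49] 2.85 [-0.98  0.63  0.38  1.27 -0.23  1.28 -0.5 ] 173.4
block_center [308.0, 214.0] 0.65 [526.22 443.82  23.  ]
tray [308.1, 213.9] 0.74 [529.3  436.51   0.  ]
0.73 ((494.55474853515625, 447.6436767578125), (88.21537017822266, 45.334171295166016), 78.64625549316406)
```

View pics/w1.png

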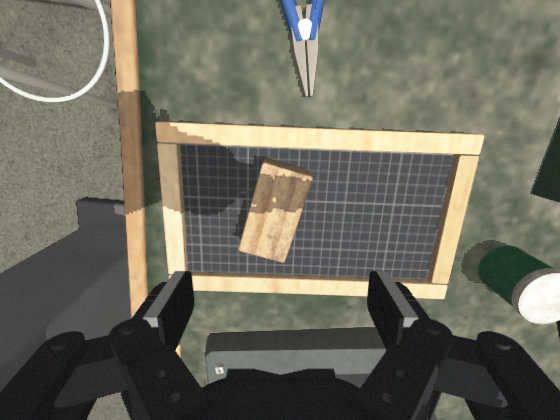

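The block's top face has corners near (267,160), (313,175), (286,262) and (240,249). The tray frame spans (158,123) to (480,297), and the mat to the right of the block is free.

```bash
python3 - <<'E'
from h import *
np.set_printoptions(precision=1,suppress=True)
s=manip.state()
C=[atz('wrist',q,39,s)[:2] for q in((264,164),(313,176),(286,262),(240,249))]
C=np.array(C);print(C,np.linalg.norm(C-np.roll(C,-1,0),axis=1),C.mean(0))
d=C[1]+C[0]-C[2]-C[3];a=np.arctan2(d[1],d[0]);print('long axis',a)
M=np.array([atz('wrist',q,15,s)[:2] for q in((157,123),(483,137),(446,298),(170,287))]);print('tray',M,M.mean(0),np.linalg.norm(M-np.roll(M,-1,0),axis=1))
for g in(30,25): plan([*C.mean(0),g+155],a-np.pi/2)
E
```

```text
[[482.4 488.4]
 [524.1 482.6]
 [510.2 400.6]
 [467.3 409.4]] [42.1 83.1 43.8 80.4] [496.  445.2]
long axis 1.3928179992266785
tray [[386.4 510.2]
 [669.9 527. ]
 [682.5 364.1]
 [395.6 347.6]] [533.6 437.2] [284.  163.4 287.3 162.9]
clock 3.05 shift [ -4.2  -4.9 135.6] yaw now 0.102 turn 0.2797393066411461 pos [500.4 449.9 320.6]
clock 3.05 shift [ -4.2  -4.9 140.6] yaw now 0.102 turn 0.2797393066411461 pos [500.4 449.9 320.6]
```

Emit:
arm_command(
  increments=[1,-3.5,-4.8,40,0,1,0,0,40,0.14,1,0,0,30,0.14,1,0,0,16,0,1,0,0,10.5,0,1,0,0,0,0,-1,0,0,0,0,-1,0,0,0,0,-1,0,0,0,0,-1,0,0,0,0,-1,0,0,0,0,-1,0,0,0,0,-1,0,0,0,0],
  newtons=80,
)

```text
clock: 4.68
eef_pos: [496.6, 446.3, 185.6]
eef_rot: [[0.179, 0.984, 0.002], [0.984, -0.179, 0.002], [0.002, 0.002, -1.0]]
force: [0.0, -0.5, 5.7]
grip_width: 0.512
gripper_force: 83.4
```

```bash
python3 - <<'E'
from h import *
plan([380,330,330])
print(manip.tips_ahead)
E
```

```text
clock 4.67 shift [-135.   -93.7 -144.8] yaw now -0.180 turn None pos [496.6 446.3 185.6]
173.4
```

Emit:
arm_command(
  increments=[-1,0,0,-15,0,-1,0,0,-30,0,-1,0,0,-40,0,-1,0,0,-40,0,-1,0,0,-30,0,-1,-34.3,-26,0,0,-1,-34.3,-26,0,0,-1,-34.3,-26,0,0,-1,-34.3,-26,0,0,-1,-58,10.5,0,0,-1,-58,10.5,0,0,-1,-58,10.5,0,0,-1,-58,10.5,0,0,-1,-58,10.5,0,0,-1,-58,10.5,0,0,-1,-58,10.5,0,0,-1,-58,10.5,0,0,-1,-58,10.5,0,0,-1,0,0,0,0],
)

```text
clock: 7.05
eef_pos: [367.0, -206.0, 339.9]
eef_rot: [[0.19, 0.982, -0.0], [0.982, -0.19, -0.004], [-0.004, 0.001, -1.0]]
force: [-0.1, 0.9, -1.6]
grip_width: 0.512
gripper_force: 82.8
```

Emit:
arm_command(
  increments=[-1,0,0,-15,-0.175,-1,0,0,-15,-0.175,-1,0,0,-15,-0.175,-1,0,0,-15,-0.175,-1,0,0,-15,-0.175,-1,0,0,-15,-0.175,-1,0,0,0,-0.175,-1,0,0,0,-0.175,-1,0,0,0,-0.175,-1,0,0,0,-0.175,-1,-30,-38,0,0,-1,-30,-38,0,0,-1,0,0,0,0],
)

```text
clock: 8.68
eef_pos: [430.1, -277.8, 427.1]
eef_rot: [[-1.0, 0.003, -0.006], [0.003, 1.0, -0.003], [0.006, -0.003, -1.0]]
force: [-0.6, 0.1, -2.2]
grip_width: 0.511
gripper_force: 82.8
```

```bash
python3 - <<'E'
from h import *
np.set_printoptions(precision=2,suppress=True)
s=manip.state();im=manip.snapshot('wrist');cv2.imwrite('pics/w2.png',im)
print(s['eef_pos'],s['clock'],s['qpos'],s['grip_width'])
for n,z in(('bin',0),('flap_hinge',138),('flap_edge',74),('cylinder_center',12.5),('padlock_center',13.5)):
    for r in manip.landmark_of('wrist',n)[:1]: print(n,r['position'],r['confidence'],atz('wrist',r['position'],z,s))
E
```

```text
[ 430.11 -277.8   427.15] 8.675 [-0.26  0.34  1.06  1.6  -0.29  1.38  2.39] 0.5114708322102991
bin [278.1, 205.8] 0.88 [ 466.88 -282.43    0.  ]
flap_hinge [333.5, 196.0] 0.64 [ 416.9  -232.04  138.  ]
flap_edge [281.9, 187.4] 0.56 [ 423.94 -277.35   74.  ]
cylinder_center [330.0, 199.0] 0.63 [ 454.01 -214.13   12.5 ]
padlock_center [228.4, 192.4] 0.79 [ 444.53 -346.84   13.5 ]
```

View pics/w2.png

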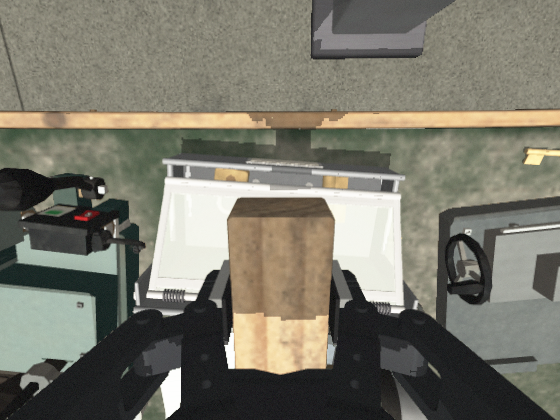

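The wrist view shows the bin's front rim running from (164,161) to (403,177), the flap's free edge from (164,180) to (401,197), and the block centred in the grip. I'll enlarge the rim to get the bin pose.

```bash
python3 - <<'E'
from h import *
im=cv2.imread('pics/w2.png')[150:210,150:420]
o=cv2.resize(im,None,fx=2.9,fy=5,interpolation=cv2.INTER_CUBIC)
a=cv2.resize(cv2.imread('pics/w2.png')[145:215,150:215],None,fx=6,fy=6,interpolation=cv2.INTER_CUBIC)
b=cv2.resize(cv2.imread('pics/w2.png')[145:215,350:415],None,fx=6,fy=6,interpolation=cv2.INTER_CUBIC)
cv2.imwrite('pics/w2c.png',np.hstack([a,b]))
E
```

```text
(no output)
```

View pics/w2c.png

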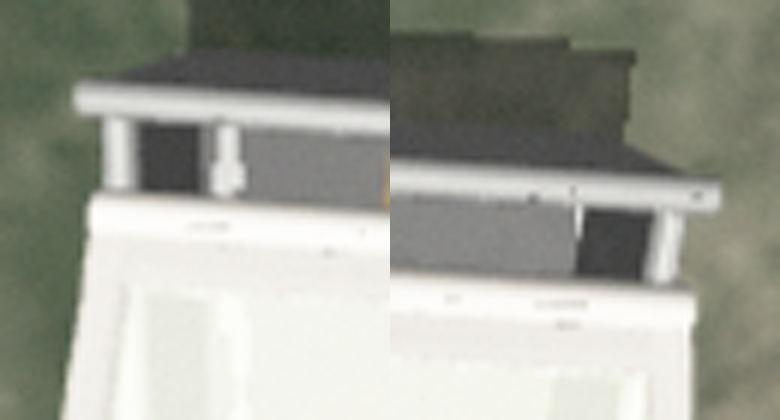

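```bash
python3 - <<'E'
from h import *
from scipy.optimize import least_squares
np.set_printoptions(precision=2,suppress=True)
s=manip.state()
L=atz('wrist',(162.5,161.4),64,s);R=atz('wrist',(405,177.7),64,s)
print('rim',L,R,np.linalg.norm(L-R))
l=atz('wrist',(165,181),74,s);r=atz('wrist',(400.8,196.2),74,s)
print('edge',l,r,np.linalg.norm(l-r))
B=np.array([[-64,-134,64],[-64,134,64],[-50,-126,74],[-50,126,74.]])
px=np.array([(162.5,161.4),(405,177.7),(165,181),(400.8,196.2)])
def W(q):
    c,t=np.cos(q[2]),np.sin(q[2]);return B@np.array([[c,-t,0],[t,c,0],[0,0,1]]).T+[q[0],q[1],0]
f=least_squares(lambda q:(proj('wrist',W(q),s)-px).ravel(),[477,-276,0])
print(f.x,f.fun)
top=[('flap_hinge',138),('flap_edge',74)]
q=f.x;c,t=np.cos(q[2]),np.sin(q[2])
for n,P in(('cyl',(453,-213)),('pad',(443,-348))):
    d=np.array(P)-q[:2];print(n,'in bin',d@[c,t],d@[-t,c])
for bx in(-16,-19.5):
    tgt=q[:2]+bx*np.array([c,t]);print(bx,tgt);plan([*tgt,427],np.pi/2+q[2])
E
```

```text
rim [ 398.81 -404.66   64.  ] [ 416.78 -135.95   64.  ] 269.31063984507784
edge [ 418.49 -400.74   74.  ] [ 435.46 -142.01   74.  ] 259.2845981789163
[ 473.97 -274.66   -0.07] [ 0.74  2.25 -0.96  1.91  3.09 -2.46 -2.95 -2.68]
cyl in bin -24.993831234328663 60.14419044121938
pad in bin -26.062954648254635 -75.22145134105047
-16 [ 458.01 -273.61]
clock 8.97 shift [-29.9   2.3   2.9] yaw now 1.572 turn 0.06696819374246443 pos [ 428.1 -275.9  429.8]
-19.5 [ 454.51 -273.38]
clock 8.97 shift [-26.4   2.5   2.9] yaw now 1.572 turn 0.06696819374246443 pos [ 428.1 -275.9  429.8]
```

```bash
python3 - <<'E'
from h import *
from scipy.optimize import least_squares
np.set_printoptions(precision=2,suppress=True)
s=dict(eef_pos=np.array([430.1,-277.8,427.15]),eef_rot=np.array([[-1,.003,-.006],[.003,1,-.003],[.006,-.003,-1]]))
L=atz('wrist',(162.5,161.4),64,s);R=atz('wrist',(405,177.7),64,s)
print('rim',L,R,np.linalg.norm(L-R))
B=np.array([[-64,-134,64],[-64,134,64],[-50,-126,74],[-50,126,74.]])
px=np.array([(162.5,161.4),(405,177.7),(165,181),(400.8,196.2)])
def W(q):
    c,t=np.cos(q[2]),np.sin(q[2]);return B@np.array([[c,-t,0],[t,c,0],[0,0,1]]).T+[q[0],q[1],0]
f=least_squares(lambda q:(proj('wrist',W(q),s)-px).ravel(),[477,-276,0])
print(f.x,f.fun)
# second opinion from a new, settled view with the wrist landmark
s2=manip.state();manip.snapshot('wrist')
for n in('bin','cylinder_center','padlock_center'):
    for r in manip.landmark_of('wrist',n)[:1]: print(n,r['confidence'],atz('wrist',r['position'],dict(bin=0).get(n,13),s2))
q=f.x;c,t=np.cos(q[2]),np.sin(q[2])
for bx in(-16,-19.5):
    tgt=q[:2]+bx*np.array([c,t]);print(bx,tgt);plan([*tgt,427],np.pi/2+q[2])
print(manip.state()['eef_rot'])
E
```

```text
rim [ 397.1  -407.65   64.  ] [ 415.72 -141.05   64.  ] 267.2495149700454
[ 472.65 -278.84   -0.07] [-0.14  2.29  0.01  2.06  2.12 -2.39 -2.02 -2.44]
bin 0.57 [ 470.3  -276.53    0.  ]
cylinder_center 0.55 [ 452.74 -212.98   13.  ]
padlock_center 0.57 [ 446.43 -346.89   13.  ]
-16 [ 456.69 -277.74]
clock 9.18 shift [-28.3  -1.3   2.8] yaw now 1.571 turn 0.06909730528128577 pos [ 428.4 -276.5  429.7]
-19.5 [ 453.19 -277.49]
clock 9.18 shift [-24.8  -1.    2.8] yaw now 1.571 turn 0.06909730528128577 pos [ 428.4 -276.5  429.7]
[[-1. -0.  0.]
 [-0.  1.  0.]
 [-0.  0. -1.]]
```

Emit:
arm_command(
  increments=[-1,-15.6,0.7,0,0,-1,-15.6,0.6,0,0,-1,0,0,40,0.07,-1,0,0,40,0,-1,0,0,30,0,-1,0,0,12,0,-1,0,0,12,0,-1,0,0,12,0,-1,0,0,12,0,-1,0,0,12,0,-1,0,0,0,0,-1,0,0,0,0],
  newtons=110,
)

```text
clock: 10.68
eef_pos: [459.4, -275.5, 258.8]
eef_rot: [[-0.997, 0.071, -0.001], [0.071, 0.997, 0.001], [0.001, 0.001, -1.0]]
force: [-1.5, 0.3, -1.8]
grip_width: 0.508
gripper_force: 115.2
```

```bash
python3 - <<'E'
from h import *
np.set_printoptions(precision=2,suppress=True)
s=manip.state();im=manip.snapshot('wrist');cv2.imwrite('pics/w3.png',im)
print(s['eef_pos'],s['clock'],s['force'])
E
```

```text
[ 459.44 -275.5   258.8 ] 10.675 [-1.48  0.25 -1.84]
```

View pics/w3.png

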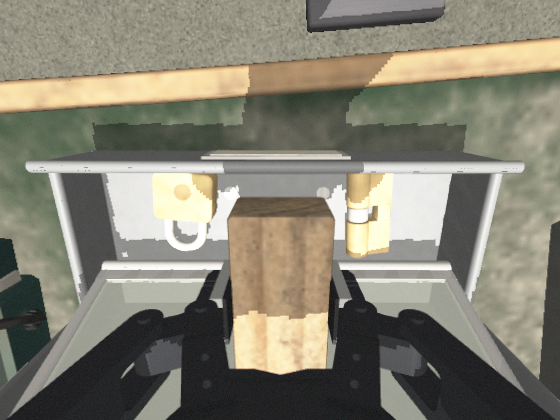

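The flap is already partly pushed down. The rim runs level from (27,167) to (523,167), the block's near top edge is at row 197–215 and centred on column 281, the padlock is at (185,208) and the cylinder at (370,213).

```bash
python3 - <<'E'
from h import *
np.set_printoptions(precision=2,suppress=True)
s=manip.state()
L=atz('wrist',(27,167),64,s);R=atz('wrist',(523,167),64,s);n=(R-L)/np.linalg.norm(R-L)
m=(L+R)/2;yaw=np.arctan2(-n[0],n[1]);c,t=np.cos(yaw),np.sin(yaw)
b=m[:2]+64*np.array([c,t]);print(L,R,np.linalg.norm(R-L),'bin',b,yaw)
def inb(P): d=P[:2]-b;return d@[c,t],d@[-t,c]
print('tcp in bin',inb(s['eef_pos']))
for k,p,z in(('blk near bottom L',(230,216),258.8-178.6),('R',(333,216),258.8-178.6),('blk near top L',(236,198),258.8-146.6),('R',(326,198),258.8-146.6),('pad L',(153,200),23),('pad R',(217,200),23),('cyl L',(346,215),14),('cyl R',(390,215),10),('cyl far',(368,256),12),('cyl near',(370,174),12)):
    print(k,inb(atz('wrist',p,z,s)))
for n in('cylinder_center','padlock_center'):
    for r in manip.landmark_of('wrist',n)[:1]: print(n,r['position'],r['confidence'],inb(atz('wrist',r['position'],12.5,s)))
E
```

```text
[ 397.14 -407.35   64.  ] [ 415.87 -142.07   64.  ] 265.94131780510077 bin [ 470.34 -279.22] -0.07048076539320967
tcp in bin (np.float64(-10.991554915508019), np.float64(2.9182655887478886))
blk near bottom L (np.float64(-41.74568936264325), np.float64(-23.262536981387164))
R (np.float64(-41.7337796247901), np.float64(29.868233432973234))
blk near top L (np.float64(-60.18258455302943), np.float64(-14.912453730524074))
R (np.float64(-60.175977545900054), np.float64(20.77748504618766))
pad L (np.float64(-34.12435436219894), np.float64(-86.44465704001334))
pad R (np.float64(-34.14276098369442), np.float64(-41.74236627989745))
cyl L (np.float64(-19.96938014040315), np.float64(51.72211875303643))
cyl R (np.float64(-18.616904428818685), np.float64(85.91780692778798))
cyl far (np.float64(14.745298044262402), np.float64(71.74134464430946))
cyl near (np.float64(-50.4242381727765), np.float64(67.28170979436382))
cylinder_center [368.1, 211.6] 0.94 (np.float64(-22.14323937200583), np.float64(68.3674867507527))
padlock_center [184.3, 213.1] 0.88 (np.float64(-20.99263668080665), np.float64(-69.077514716465))
```

```bash
python3 - <<'E'
from h import *
s=manip.state();b=np.array([470.34,-279.22]);c,t=np.cos(.0705),-np.sin(.0705)
def inb(P): d=P[:2]-b;return np.round([d@[c,t],d@[-t,c]],1)
for k,p,z in(('bot',(236,198),80.2),('bot',(326,198),80.2),('top',(230,216),112.2),('top',(333,216),112.2)): print(k,inb(atz('wrist',p,z,s)))
E
```

```text
bot [-51.  -19.9]
bot [-51.   25.7]
top [-52.3 -17.9]
top [-52.3  23.9]
```

Emit:
arm_command(
  increments=[-1,0,0,12,0,-1,0,0,12,0,-1,0,0,12,0,-1,0,0,12,0,-1,0,0,12,0,-1,0,0,9,0,-1,0,0,4,0,-1,0,0,0,0,-1,0,0,0,0],
)

```text
clock: 11.95
eef_pos: [459.6, -275.6, 186.0]
eef_rot: [[-0.997, 0.071, -0.001], [0.071, 0.997, 0.001], [0.001, 0.0, -1.0]]
force: [-2.2, -0.2, -1.9]
grip_width: 0.503
gripper_force: 115.9
```

Emit:
arm_command(
  increments=[-1,0,0,1.5,0,-1,0,0,0,0,-1,3,0,0,0,-1,3,0,0,0,-1,2,0,0,0,-1,0,0,0,0],
)

```text
clock: 12.7
eef_pos: [451.6, -275.2, 184.7]
eef_rot: [[-0.997, 0.071, -0.0], [0.071, 0.997, 0.0], [0.0, 0.0, -1.0]]
force: [-1.6, 0.1, -1.6]
grip_width: 0.504
gripper_force: 115.9
```

Emit:
arm_command(
  increments=[-1,0,0,1,0,-1,0,0,0,0,-1,1,0,0,0,-1,0,0,0,0],
)

```text
clock: 13.2
eef_pos: [451.5, -275.2, 184.4]
eef_rot: [[-0.998, 0.07, 0.002], [0.07, 0.998, -0.0], [-0.002, -0.0, -1.0]]
force: [-0.7, 1.1, 6.0]
grip_width: 0.507
gripper_force: 116.6
```

Emit:
arm_command(
  increments=[-1,0,0,1,0,-1,0,0,0,0],
)

```text
clock: 13.45
eef_pos: [451.5, -275.3, 184.2]
eef_rot: [[-0.998, 0.07, 0.002], [0.07, 0.998, 0.0], [-0.002, 0.001, -1.0]]
force: [-1.4, 1.9, 12.3]
grip_width: 0.505
gripper_force: 117.5
```

Emit:
arm_command(
  increments=[-1,0,0,-1.5,0,0.08,0,0,0,0,0.2,0,0,0,0,0.2,0,0,0,0,0.2,0,0,0,0],
)

```text
clock: 14.08
eef_pos: [450.9, -275.1, 184.1]
eef_rot: [[-0.998, 0.071, -0.0], [0.071, 0.998, -0.0], [-0.0, -0.0, -1.0]]
force: [-0.0, 0.5, -0.4]
grip_width: 0.598
gripper_force: 0.0
```

```bash
python3 - <<'E'
from h import *
s=manip.state();im=manip.snapshot('wrist');cv2.imwrite('pics/w4.png',im)
print(s['eef_pos'],s['clock'],s['force'],s['grip_width'],s['gripper_force'])
E
```

```text
[ 450.90184221 -275.09422316  184.0928226 ] 14.075 [-0.01972869  0.52465402 -0.38474708] 0.5982848323416802 0.0
```

View pics/w4.png

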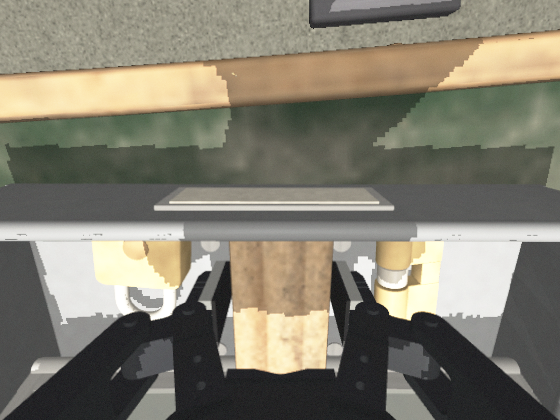

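The block stands in the gap with both pads clear; the padlock is at (143,265), the cylinder at (405,275) and the flap edge at row 370. I'll lift straight up and look.

Emit:
arm_command(
  increments=[0.2,0,0,-8,0,0.2,0,0,-16,0,0.2,0,0,-30,0,0.2,0,0,-40,0,0.2,0,0,-40,0,0.2,0,0,-20,0,0.2,0,0,0,0,0.2,0,0,0,0,0.2,0,0,0,0],
)

```text
clock: 15.25
eef_pos: [450.5, -274.7, 337.1]
eef_rot: [[-0.997, 0.071, -0.002], [0.071, 0.997, 0.001], [0.002, 0.001, -1.0]]
force: [-0.1, -0.2, -0.2]
grip_width: 0.601
gripper_force: 0.0
```

```bash
python3 - <<'E'
from h import *
s=manip.state();im=manip.snapshot('wrist');cv2.imwrite('pics/w5.png',im)
print(s['eef_pos'],s['clock'],s['force'])
b=np.array([470.34,-279.22]);c,t=np.cos(.0705),-np.sin(.0705)
def inb(P): d=P[:2]-b;return np.round([d@[c,t],d@[-t,c]],1)
for n,z in(('block_center',20),('cylinder_center',12.5),('padlock_center',13.5),('flap_edge',20)):
    for r in manip.landmark_of('wrist',n)[:1]:
        P=atz('wrist',r['position'],z,s);print(n,np.round(r['position']),r['confidence'],P.round(1),inb(P))
for n in('block_center','cylinder_center'):
  r=manip.silhouettes('wrist',n)
  if r:
    q=cv2.findContours(r[0]['pixels'].astype(np.uint8),0,2)[0];q=max(q,key=cv2.contourArea)
    P=np.array([inb(atz('wrist',p[0],36 if n[0]=='b' else 12.5,s)) for p in q],np.float32);print(n,cv2.minAreaRect(P),P.min(0),P.max(0))
E
```

```text
[ 450.51638381 -274.6652438   337.08456513] 15.25 [-0.05146621 -0.24553349 -0.21540952]
block_center [282. 202.] 0.68 [ 452.2 -273.4   20. ] [-18.5   4.5]
cylinder_center [344. 196.] 0.74 [ 452.6 -210.3   12.5] [-22.5  67.5]
padlock_center [207. 194.] 0.9 [ 440.9 -347.    13.5] [-24.6 -69.7]
flap_edge [279. 246.] 0.67 [ 499.  -279.3   20. ] [28.6  1.9]
block_center ((-16.730224609375, 2.147397994995117), (80.92900085449219, 44.413822174072266), 1.285267949104309) [-56.8 -20.3] [23.4 25. ]
cylinder_center ((-20.421321868896484, 68.67642974853516), (68.10990905761719, 33.163570404052734), 2.862401247024536) [-53.8  50.5] [13.8 86.5]
```

View pics/w5.png

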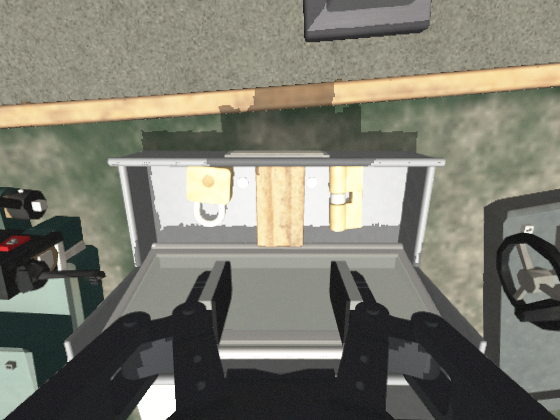

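The block lies at (281,205) from the front wall to the flap edge at row 246, the cylinder is at (344,197) and the padlock at (208,190). Everything is as wanted, so next I go above the cylinder.

Emit:
arm_command(
  increments=[0.08,0.6,32.4,0,0,0.08,0.5,32.4,0,0,0.08,0,0,30,-0.05,0.08,0,0,40,0,0.08,0,0,35,0,0.08,0,0,15,0,0.08,0,0,0,0,0.08,0,0,0,0],
)

```text
clock: 16.6
eef_pos: [455.0, -211.0, 219.5]
eef_rot: [[-1.0, 0.021, 0.002], [0.021, 1.0, -0.001], [-0.002, -0.001, -1.0]]
force: [0.2, -1.1, -0.0]
grip_width: 0.54
gripper_force: 0.0
```

```bash
python3 - <<'E'
from h import *
s=manip.state();im=manip.snapshot('wrist');cv2.imwrite('pics/w6.png',im)
R=np.array(s['eef_rot']);print(s['eef_pos'],s['clock'],s['force'],s['grip_width'])
for n,z in(('cylinder_center',12.5),('block_center',20)):
    for r in manip.landmark_of('wrist',n)[:1]:
        P=atz('wrist',r['position'],z,s);print(n,np.round(r['position']),r['confidence'],P.round(1),(R.T@(P-s['eef_pos'])).round(1))
    r=manip.silhouettes('wrist',n)
    if r:
        q=max(cv2.findContours(r[0]['pixels'].astype(np.uint8),0,2)[0],key=cv2.contourArea)
        P=np.array([(R.T@(atz('wrist',p[0],12.5 if n[0]=='c' else 36,s)-s['eef_pos']))[:2] for p in q],np.float32);print(n,cv2.minAreaRect(P),P.min(0),P.max(0))
E
```

```text
[ 454.99920318 -211.00667392  219.50034033] 16.6 [ 0.23711723 -1.1219573  -0.02029593] 0.539807972869206
cylinder_center [281. 246.] 0.61 [ 454.4 -211.1   12.5] [1.10e+00 1.00e-01 2.07e+02]
block_center [176. 246.] 0.81 [ 450.1 -274.7   20. ] [  4.  -63.6 199.6]
block_center ((0.9504470825195312, -60.698272705078125), (72.27234649658203, 50.116432189941406), 3.334644079208374) [-34.57603 -87.49685] [ 37.28018  -33.798553]
```

View pics/w6.png

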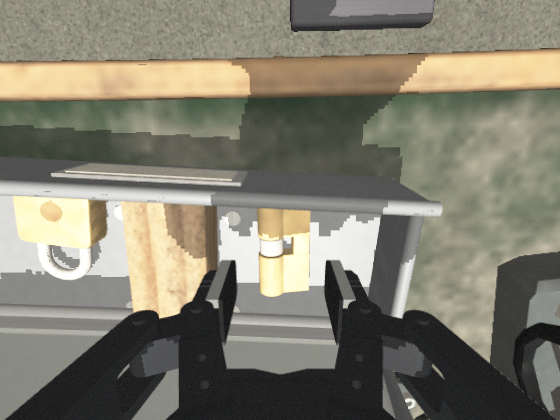

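The cylinder is at columns 258–309, rows 207–296, squarely between the pads at (220,290) and (345,290). The block is clear on the left, so I descend and grip.

Emit:
arm_command(
  increments=[0,0,1.2,5,0,0,0,0,12,0,0,0,0,12,0,0,0,0,8,0,0,0,0,3,0,0,0,0,0,0],
)

```text
clock: 17.6
eef_pos: [454.3, -209.3, 178.0]
eef_rot: [[-1.0, 0.021, -0.0], [0.021, 1.0, -0.0], [0.0, -0.0, -1.0]]
force: [0.3, 0.0, 0.1]
grip_width: 0.501
gripper_force: 0.0
```

Emit:
arm_command(
  increments=[-1,0,0,0,0,-1,0,0,0,0,-1,0,0,0,0,-1,0,0,0,0,-1,0,0,0,0],
  newtons=70,
)

```text
clock: 18.23
eef_pos: [454.5, -209.4, 178.8]
eef_rot: [[-1.0, 0.021, 0.001], [0.021, 1.0, -0.0], [-0.001, -0.0, -1.0]]
force: [-1.6, 1.0, 5.9]
grip_width: 0.344
gripper_force: 69.1
```

Emit:
arm_command(
  increments=[-1,0,0,-8,0,-1,0,0,-15,0,-1,0,0,-30,0,-1,0,0,-40,0,-1,0,0,-40,0,-1,0,0,-35,0,-1,0,0,0,0,-1,0,0,0,0],
)

```text
clock: 19.23
eef_pos: [453.9, -208.8, 345.7]
eef_rot: [[-1.0, 0.021, -0.001], [0.021, 1.0, 0.001], [0.001, 0.001, -1.0]]
force: [-0.2, -0.4, -1.3]
grip_width: 0.34
gripper_force: 69.5
```

```bash
python3 - <<'E'
from h import *
s=manip.state();im=manip.snapshot('wrist');cv2.imwrite('pics/w7.png',im)
R=np.array(s['eef_rot']);print(s['eef_pos'],s['clock'],s['force'],s['grip_width'],s['gripper_force'],s['qpos'])
plan([365,-150,345])
for n,z in(('block_center',20),('flap_edge',20)):
    for r in manip.landmark_of('wrist',n)[:1]:
        P=atz('wrist',r['position'],z,s);print(n,np.round(r['position']),r['confidence'],P.round(1))
E
```

```text
[ 453.94983426 -208.75972283  345.71200142] 19.225 [-0.15527396 -0.36282936 -1.31870587] 0.3400818734227209 69.53683125553653 [-0.39889185  0.37923829  1.03718285  1.76630775 -0.34973595  1.19827763
  2.28800719]
clock 19.27 shift [90.  56.8  0.4] yaw now 1.550 turn None pos [ 453.8 -208.6  345.2]
block_center [213. 194.] 0.87 [ 448.6 -275.8   20. ]
flap_edge [211. 237.] 0.56 [ 495.5 -282.8   20. ]
```

View pics/w7.png

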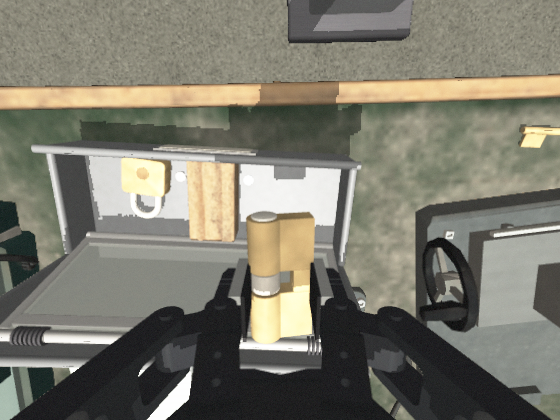

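The cylinder is held level at (280,275), and the block and flap are unchanged at (213,200). Now I carry it to the tray.

Emit:
arm_command(
  increments=[-1,25,15,0,0,-1,40,27,0,0,-1,25,15,0,0,-1,1,53.5,0,0,-1,1,53.5,0,0,-1,1,53.5,0,0,-1,1,53.5,0,0,-1,1,53.5,0,0,-1,1,53.5,0,0,-1,1,53.5,0,0,-1,1,53.5,0,0,-1,1,53.5,0,0,-1,-41,27.5,0,0,-1,-41,27.5,0,0,-1,-41,27.5,0,0,-1,-41,27.5,0,0,-1,0,0,0,0,-1,0,0,0,0],
)

```text
clock: 21.62
eef_pos: [532.6, 437.3, 344.4]
eef_rot: [[-1.0, 0.022, -0.003], [0.022, 1.0, -0.003], [0.003, -0.003, -1.0]]
force: [0.5, -0.1, -1.8]
grip_width: 0.344
gripper_force: 69.8
```

```bash
python3 - <<'E'
from h import *
s=manip.state();plan([532,438,184]);im=manip.snapshot('wrist');cv2.imwrite('pics/w8.png',im);print(s['grip_width'],s['gripper_force'])
for r in manip.landmark_of('wrist','tray')[:1]: print(r['position'],r['confidence'],atz('wrist',r['position'],0,s))
r=manip.silhouettes('wrist','tray')
if r:
    q=max(cv2.findContours(r[0]['pixels'].astype(np.uint8),0,2)[0],key=cv2.contourArea)
    P=np.array([atz('wrist',p[0],15,s)[:2] for p in q],np.float32);print(cv2.minAreaRect(P))
E
```

```text
clock 21.62 shift [  0.2   1.2 160.4] yaw now 1.549 turn None pos [532.6 437.3 344.4]
0.3444961039888881 69.79150841769297
[283.0, 193.2] 0.67 [531.91011023 438.9458403    0.        ]
((530.48583984375, 436.4949951171875), (284.5978088378906, 166.91256713867188), 3.530064821243286)
```

Emit:
arm_command(
  increments=[-1,0,0,40,0,-1,0,0,50,0,-1,0,0,40,0,-1,0,0,20,0,-1,0,0,6,0,-1,0,0,2,0,-1,0,0,0,0,-1,0,0,0,0],
)

```text
clock: 22.78
eef_pos: [533.3, 438.1, 189.7]
eef_rot: [[-1.0, 0.021, 0.002], [0.021, 1.0, 0.002], [-0.002, 0.002, -1.0]]
force: [0.3, -0.4, -1.0]
grip_width: 0.341
gripper_force: 69.8
```

Emit:
arm_command(
  increments=[-1,0,0,2.5,0,-1,0,0,2.5,0,-1,0,0,1,0,-1,0,0,1,0,-1,0,0,0,0,-1,0,0,0,0],
)

```text
clock: 23.52
eef_pos: [532.8, 437.8, 181.7]
eef_rot: [[-1.0, 0.021, -0.0], [0.021, 1.0, 0.0], [0.0, 0.0, -1.0]]
force: [-2.1, -1.2, 3.9]
grip_width: 0.346
gripper_force: 70.3
```

Emit:
arm_command(
  increments=[-0.25,0,0,0,0,-0.15,0,0,0,0,0,0,0,0,0,0.1,0,0,0,0,0.1,0,0,0,0,0.1,0,0,-10,0,0.1,0,0,-25,0,0.1,0,0,-40,0,0.1,0,0,-50,0,0.1,0,0,-35,0,0.1,0,0,0,0,0.1,0,0,0,0],
)

```text
clock: 25.02
eef_pos: [532.5, 437.7, 340.8]
eef_rot: [[-1.0, 0.021, -0.001], [0.021, 1.0, -0.0], [0.001, -0.0, -1.0]]
force: [-0.3, 0.0, 0.8]
grip_width: 0.553
gripper_force: 0.0
```

```bash
python3 - <<'E'
from h import *
s=manip.state();im=manip.snapshot('wrist');print(s['clock'])
for c in('side','top'): manip.snapshot(c)
t=[cv2.resize(manip.snapshot('side')[250:370,270:430],(400,300)),cv2.resize(manip.snapshot('top')[190:280,330:450],(400,300))]
cv2.imwrite('pics/end.png',np.vstack([np.hstack([cv2.resize(im,(400,300)),t[0]]),np.hstack([t[1],t[1]*0])]))
for n in('cylinder_center','key','follower'):
    for r in manip.landmark_of('wrist',n)[:1]: print(n,r['position'],r['confidence'],atz('wrist',r['position'],15 if n[0]=='c' else 0,s))
for n,z in(('block_center',20),('flap_edge',20),('padlock_center',13.5),('key',0),('tin',0),('follower',0)):
  for c in('side','top'):
    for r in manip.landmark_of(c,n)[:1]: print(n,c,r['confidence'],atz(c,r['position'],z).round(1))
E
```

```text
25.025
cylinder_center [281.7, 197.1] 0.62 [531.70595323 438.76160196  15.        ]
follower [37.8, 53.8] 0.7 [397.51129758 220.87097555   0.        ]
block_center side 0.73 [ 453.4 -273.9   20. ]
block_center top 0.59 [ 448.3 -282.4   20. ]
flap_edge side 0.87 [ 498.5 -285.1   20. ]
flap_edge top 0.6 [ 497.2 -284.8   20. ]
padlock_center side 0.56 [ 446.1 -344.1   13.5]
padlock_center top 0.44 [ 435.1 -351.9   13.5]
key side 0.65 [395.6  67.6   0. ]
key top 0.47 [389.6  79.9   0. ]
tin side 0.92 [ 603.8 -364.5    0. ]
tin top 0.48 [ 600.8 -363.2    0. ]
follower side 0.62 [393.3 211.1   0. ]
follower top 0.59 [402.2 215.4   0. ]
```

View pics/end.png

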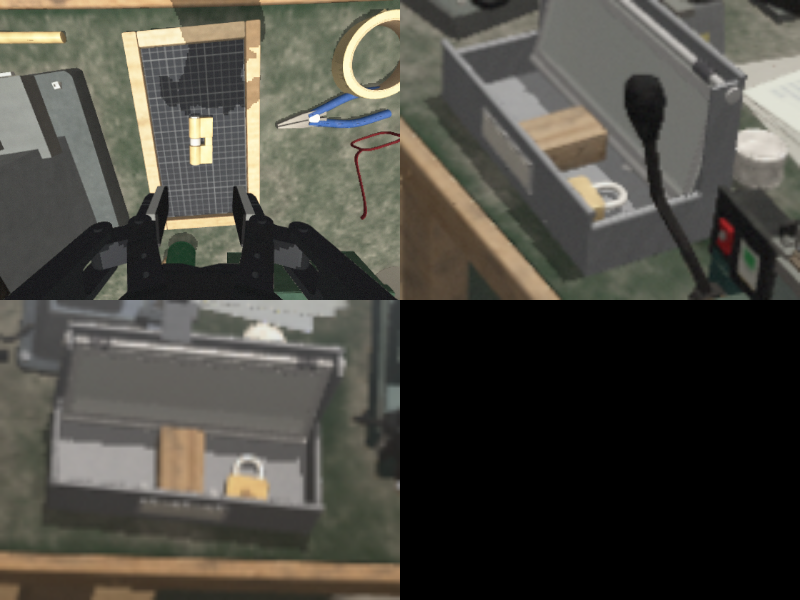

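The cylinder lies flat on the mat (panel 1, at (200,140)). The block props the flap open (panel 2, at (565,135)), the padlock is still in the bin, and the bystanders are undisturbed.

```bash
python3 -c "
from rig import manip
print(manip.sign_off())"
```

```text
the job is handed in; nothing more can be done
None
```

The job is done and handed in at about 26 s of the 64 s allowed: the block alone props the flap open, the lock cylinder lies flat on the tray mat, and the padlock and loose bench items look undisturbed in the final pictures.

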